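# Load the open die tray into the curing unit and lower its hood

## Task

Put the open die tray (the one without a lid) squarely onto the raised metal plate of the curing unit, keeping the tray level and setting it down rather than dropping it. Then lower the unit's hinged hood gently by its bar handle, under control all the way, until it rests fully shut on its stop; never let it fall. Leave everything else where it is.

Things in the scene. Friction and masses are not known exactly. Their poses are not given: they have to be found in the camera images.
- waffle_b_centre (a point): centre (half-way up) of the open die tray: black square tray without a lid, 51x51x10 mm with a 2 mm rim, about 20 g, small dies visible in it. Lies flat on the bench to the right of the curing unit; the lidded tray lies near it and the two may be swapped. Its x and y axes run along its sides, z up
- plate (a point): centre of the top of the raised square metal plate, 68x68 mm, on the curing unit's base; 45 mm above the bench, 5 mm above the base. Axes of the unit, which is fixed: x from its front to its hinge side, y along the hinge, z up. Base: white box 160 (x) by 190 (y) by 40 mm tall, its centre 20 mm behind (+x) this point. With the hood up the plate is reached from above and from the front
- hood (a joint): angle of the grey hood, a shallow cover (150 mm from hinge to front, 188 mm wide, walls 30 mm deep, 0.35 kg) hinged along the base's rear: 0 = shut on its stop, 1.57 = upright, 1.75 = open stop. The stiff hinge holds it nearly upright (above about 1.3 rad); lower down it falls shut with a slam if let go. The bar needs only a few newtons to move
- hood_hinge (a point): middle of the hood's hinge axis, 48 mm above the bench, 92 mm behind the plate's centre; the axis runs along y; axes as for the plate
- bar (a point): middle of the hood's round steel bar handle, 10 mm thick, 110 mm long, parallel to the hinge, its ends on brackets 32 mm out from the hood's front wall (27 mm clear behind the bar). It circles 182 mm from the hinge axis. Hood shut: 182 mm in front of the axis, 8 mm above it (56 mm above the bench). Hood upright: on top, 230 mm above the bench. It can turn between fingers. Axes turn with the hood
- waffle_a: lidded die tray: black square tray like the open one but with a clear lid on top and a small tab on one side, 51x52x12 mm; not to be used. Origin: centre of its underside
- tweezers_a: plain metal tweezers lying flat, 13x125x9 mm, long along its own y. Bystander
- objective_can: black screw-lid can, 41 mm across, 59 mm tall. Bystander
- loupe: black waisted eyepiece loupe, 35 mm across, 30 mm tall. Bystander
- slide_case: flat hinged case with a small clasp, 40x84x11 mm. Bystander
- uv_pen: dark pen torch lying flat, 17x104x18 mm. Bystander
- spare_objective: small microscope objective standing upright, 26 mm across, 46 mm tall. Bystander
- swab_tub: open tub of swabs, 60 mm across, 80 mm tall, standing at the back, right. Bystander
- waffle_b: the same open die tray; this origin is the centre of its underside

How it is judged:
On the way:
1. the open tray rests on the plate, let go, with the hood still up (x of waffle_b_centre in the frame of plate between -0.01 and 0.01 m and y of waffle_b_centre in the frame of plate between -0.01 and 0.01 m and z of waffle_b_centre in the frame of plate between 0.001 and 0.009 m and angle between waffle_b_centre's own z axis and vertical below 0.08 rad and (angle between the x axis of waffle_b_centre and the x axis of plate, either way round below 0.25 rad or angle between the x axis of waffle_b_centre and the y axis of plate, either way round below 0.25 rad) and contact force between the fingers and waffle_b below 0.1 N and value of joint hood above 1.2 rad), for 0.2 s.
At the end, for the whole second after the job is handed in: The open tray lies flat on the plate, its centre within 10 mm of the plate's centre along each side and its sides within about 14 degrees of the plate's; the hood is shut on its stop (within 0.03 rad); the tray is at rest (x of waffle_b_centre in the frame of plate between -0.01 and 0.01 m and y of waffle_b_centre in the frame of plate between -0.01 and 0.01 m and z of waffle_b_centre in the frame of plate between 0.001 and 0.009 m and angle between waffle_b_centre's own z axis and vertical below 0.08 rad and (angle between the x axis of waffle_b_centre and the x axis of plate, either way round below 0.25 rad or angle between the x axis of waffle_b_centre and the y axis of plate, either way round below 0.25 rad) and contact force between the fingers and waffle_b below 0.1 N and value of joint hood below 0.03 rad and linear speed of waffle_b below 0.02 m/s); the robot touches nothing.
It fails at once if the hood falls or is slammed: in its last 0.5 rad it closes faster than 1.2 rad/s (0.22 m/s at the bar) (value of joint hood below 0.5 rad and velocity of joint hood below -1.2 rad/s).
It fails at once if the open tray is tipped by more than 0.6 rad (angle between waffle_b_centre's own z axis and vertical above 0.6 rad).
It fails at once if the open tray is dropped or thrown (faster than 0.6 m/s while not held) (linear speed of waffle_b above 0.6 m/s and contact force between the fingers and waffle_b below 0.05 N).
It fails at once if another thing on the bench is moved by more than 25 mm (distance of any of waffle_a, tweezers_a, objective_can, loupe, slide_case, uv_pen, spare_objective, swab_tub from where it was at the start of the episode above 0.025 m).
It also fails if it takes over 61 s, if anything falls off the work surface, if the arm or the gripper's body presses on something with over 40 N, if the wrist force passes 120 N, or if a joint passes its speed limit or range.

## Robot

A 6-joint arm with a two-finger parallel gripper is mounted at the origin on a cart in front of the work surface, level with it; the furniture and walls round the work are solid. World frame = base frame: x ahead of the robot, y to its left, z up, the work surface at z = 0. Lengths are in m, angles in rad, forces in N, time in s.
With the tool pointing down it reaches from about 0.275 to 0.875 m from the base axis. Payload 12.5 kg.
Tool frame: the origin (TCP) lies between the finger pads; the fingertips stand manip.finger_overhang ahead of it and the grasp point (between the pads) lies 8 mm behind it (manip.finger_overhang is the distance from the TCP to the fingertips, in m); z points along the fingers, y is the line along which they close (so a half turn about z gives the same grasp; the last joint's range is limited). The gripper opens to 85 mm and grips with 20 to 120 N. Pads are 22 mm wide; open, the fingers measure 114 mm over their backs; the gripper's body (76 mm by 85 mm) begins 54 mm behind the grasp point. The pads swing forward as they close: fully open they stand 13 mm farther back than shut.
Start: joints at [1.225, 0.351, 1.652, -0, 1.139, -0.085], TCP at [0.142, 0.531, 0.242] pointing down, gripper open.
Joint ranges: [-2.75, 2.75], [-0.79, 2.1], [0.01, 2.65], [-1.57, 4.71], [0.07, 3.14], [-2.87, 2.87]. Speed limits (rad/s): [2.22, 2.22, 2.79, 3.14, 3.14, 3.14].

## Interface

Orientations are given as a unit quaternion [w, x, y, z].
In Python, from cell import manip gives the robot as it stands.
- The arm moves only by the tool step_arm, never from a script. Its arguments are lists of equal length, an entry for each row: "gripper": the opening, from 0 (shut) to 1 (fully open); "slide": the shift along the tool's x, y, z in cm, a list of three; "yaw": the turn about the tool's z in degrees. In form: {"gripper": [gripper, ...], "slide": [[tx, ty, tz], ...], "yaw": [yaw, ...]}. A call has 1 to 12 rows; each row shifts and turns the commanded pose from where the row before left it, along the tool's axes as they then stand; what a row does not reach is not made up. A row lasts 1/8 s, in which the tool goes at most 62.5 mm and 10.7 degrees, less where a joint would pass 70% of its speed; a pose out of reach is approached as far as the arm can. A call with a gripper value outside its range is refused whole. The fingers move at their own pace and stop on an object; "force" is the grip in N (left out, the last holds). Time passes only in rows, so rows that do not move let the fingers close. It gives the time, the measured TCP pose, the force, the opening and the grip force at its end, in the units of the state.
- manip.read_state(): the state, without advancing time (a new reading comes with each control period).
- manip.snapshot(name): name is "side" or "top"; returns the picture (384x512x3 uint8, red, green, blue); there is no depth.
- manip.calibration(name): a dict with "K" (3x3 intrinsics, pixels), "R" (3x3) and "t" (3): a world point X has camera coordinates R X + t. Camera axes: x right, y down, z forward; pixel columns grow to the right and rows downward; lengths in m; the calibration is good to about 2 mm. A picture is of the moment at which its call begins. calibration takes no time and is no camera call.
- manip.sign_off(): hands the job in; it is judged then, once.
The state is a dict: "time": time; "joint_positions": joint angles; "joint_vel": joint speeds; "effort": joint torques, N m; "eef_pos": TCP position; "orientation": TCP orientation; "wrist_force": force on the tool from outside, world axes, zero at the start; "moment": the same for the moment, N m; "grip_width": opening from 0.0 (shut) to 1.0 (fully open); "grip_force": force on a finger pad.
Only numpy, scipy, OpenCV 4.12 (cv2) and the standard library are available. Lean on these libraries where they do the work, as an engineer would, in place of code of your own. Each camera call takes 0.05 s, during which the arm holds its last target. There are 200 camera calls.

## Working session

There is one attempt and no reset: what is moved stays moved. The work goes in short steps, Python scripts to look and compute and a tool call to move; the robot and the scene stay as the last step left them, time stands still between calls to the robot, and variables do not carry over. Pictures are saved under pics/ and viewed, at most 10 in all, crops included, and the job is handed in when it is done.

Besides the shell and the picture viewer there is one more tool, called by a JSON object that holds its "op" and its "data". step_arm: Moves the arm, as the interface text tells. Its arguments: {"type":"object","properties":{"gripper":{"type":"array"},"slide":{"type":"array"},"yaw":{"type":"array"},"force":{"type":"number"}},"required":["gripper","slide","yaw"]}

```bash
mkdir -p pics; ls; python3 - <<'E'
from cell import manip
import cv2
s=manip.read_state(); print({k:s[k] for k in('time','eef_pos','orientation','grip_width')}, manip.finger_overhang)
for n in('top','side'):
    cv2.imwrite(f'pics/{n}0.png',manip.snapshot(n)[:,:,::-1])
    c=manip.calibration(n); print(n,c['K'],c['R'],c['t'])
E
```

```text
pics
{'time': 0.0, 'eef_pos': array([0.14167774, 0.53109719, 0.24174832]), 'orientation': array([-1.27353023e-04,  1.30043936e-01,  9.91508053e-01, -5.83065168e-04]), 'grip_width': 1.0023845905280389} 0.011
top [[461.59187926   0.         253.48363386]
 [  0.         461.59187926 201.93614013]
 [  0.           0.           1.        ]] [[ 0.02051751 -0.9995213   0.02315605]
 [-0.98724518 -0.02391206 -0.15740131]
 [ 0.15787967 -0.01963122 -0.9872632 ]] [0.11865418 0.54196381 1.24042643]
side [[405.68330776   0.         253.14953288]
 [  0.         405.68330776 191.96717707]
 [  0.           0.           1.        ]] [[ 0.22984814  0.97317251 -0.01025204]
 [ 0.8587405  -0.20775557 -0.46840407]
 [-0.45796788  0.09885796 -0.88345488]] [-0.24825779 -0.38311306  1.30025808]
```

View pics/top0.png

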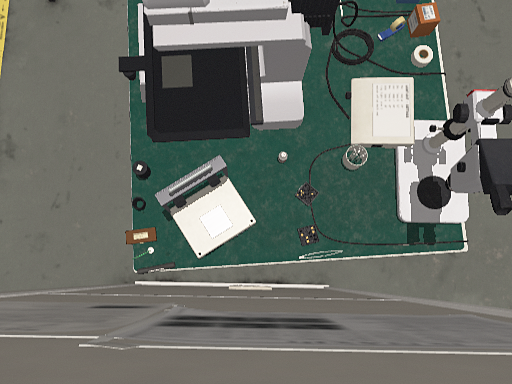

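View pics/side0.png

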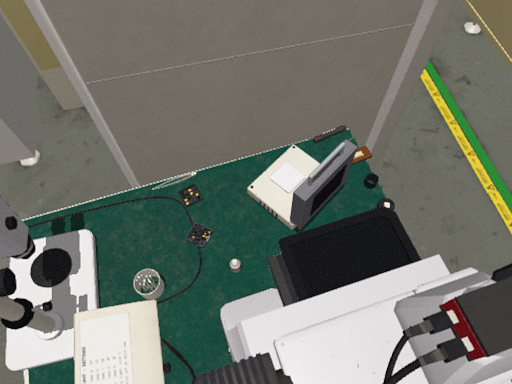

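The top view shows the unit with its plate at about (215,221) and the hood standing up behind it. The two trays are at (307,193) and (308,235). Next I'll enlarge both views to tell the trays apart.

```bash
python3 - <<'E'
import cv2,numpy as np
t=cv2.imread('pics/top0.png');s=cv2.imread('pics/side0.png')
a=cv2.resize(t[172:256,280:346],None,fx=6,fy=6,interpolation=cv2.INTER_CUBIC)
b=cv2.resize(s[175:259,165:231],None,fx=6,fy=6,interpolation=cv2.INTER_CUBIC)
cv2.imwrite('pics/trays.png',np.hstack([a,b]))
cv2.imwrite('pics/unit.png',cv2.resize(t[145:275,125:275],None,fx=4.6,fy=4.6,interpolation=cv2.INTER_CUBIC)[:600])
E
```

```text
(no output)
```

View pics/trays.png

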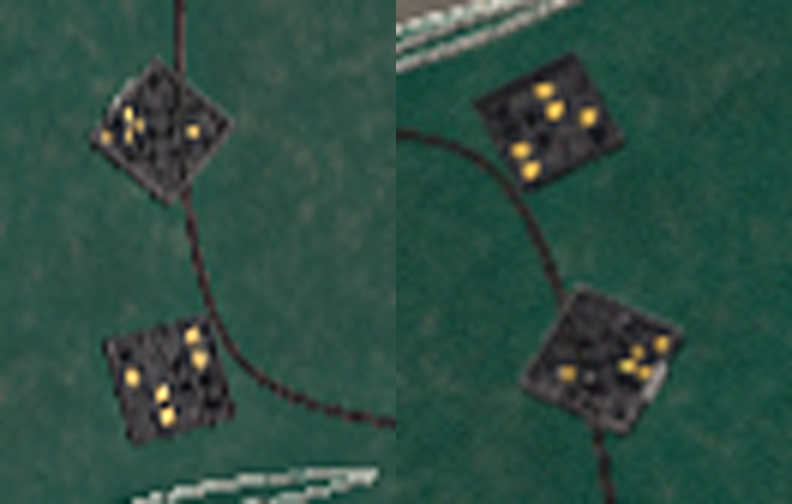

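View pics/unit.png

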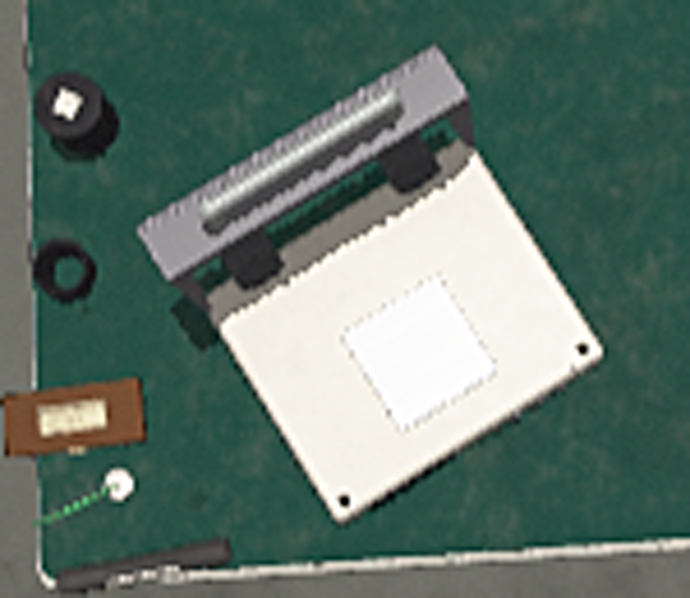

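In the enlarged views the upper tray, at top (307,193), has a lid frame and a glossy tab, so it's the lidded one. The lower tray, at top (308,235) and side (190,196), is the open one. The plate is the white square near top (215,221), and the hood stands up behind it with its bar along the upper edge.

```bash
cat > h.py <<'E'
import cv2,numpy as np
from cell import manip
def ray(n,uv,z):
    c=manip.calibration(n);C=-c['R'].T@c['t']
    d=c['R'].T@np.linalg.inv(c['K'])@np.array([uv[0],uv[1],1.])
    return (C+d*(z-C[2])/d[2])[:2]
def blob(mask,box):
    x0,y0,x1,y1=box; m=np.zeros_like(mask); m[y0:y1,x0:x1]=mask[y0:y1,x0:x1]
    cs=cv2.findContours(m,cv2.RETR_EXTERNAL,cv2.CHAIN_APPROX_NONE)[0]
    return max(cs,key=cv2.contourArea)
def square(n,c,z):
    P=np.array([ray(n,p[0],z) for p in c])
    (cx,cy),wh,a=cv2.minAreaRect((P*1000).astype(np.float32))
    hull=cv2.convexHull(c); M=cv2.moments(hull)
    g=ray(n,(M['m10']/M['m00'],M['m01']/M['m00']),z)
    return np.round([cx,cy,*wh,a],1),np.round(g*1000,1)
E
python3 - <<'E'
from h import *
for n,pb,tb in(('top',(190,195,240,245),(295,222,322,249)),('side',(265,150,310,200),(175,180,206,208))):
    im=cv2.imread(f'pics/{n}0.png'); g=im.min(2); hi=im.max(2)
    for th in (236,246): print(n,'plate',square(n,blob((g>th).astype(np.uint8),pb),.045))
    b=im.astype(int); dark=((b[:,:,1]-b[:,:,2]<22)).astype(np.uint8)
    for z in (.01,.0):print(n,'tray',square(n,blob(dark,tb),z))
    base=blob((g>150).astype(np.uint8),(165,170,260,262) if n=='top' else (245,143,325,230))
    print('base',square(n,base,.04))
E
```

```text
top plate (array([489.2, 213.1, 112.4, 128.7,  25.1]), array([488.9, 219.9]))
top plate (array([482.5, 233.2,  68.5,  65.8,  34.2]), array([482.4, 233.5]))
top tray (array([456.3, -29.8,  54.6,  65.5,  21.8]), array([456.7, -28.8]))
top tray (array([457.2, -31.3,  55. ,  66. ,  21.8]), array([457.7, -30.2]))
base (array([493.5, 240.6, 144.9, 187.6,  33.8]), array([491.8, 239.7]))
side plate (array([479.6, 233.5,  64.1,  63.1,  33.8]), array([480.4, 233.4]))Traceback (most recent call last):
  File "<stdin>", line 4, in <module>
  File "h.py", line 10, in blob
    return max(cs,key=cv2.contourArea)
ValueError: max() iterable argument is empty
```

```bash
python3 - <<'E'
from h import *
for n,tb in(('top',(290,218,330,252)),('side',(172,176,210,212))):
    im=cv2.imread(f'pics/{n}0.png'); b=cv2.resize(im,None,fx=4,fy=4,interpolation=cv2.INTER_CUBIC).astype(int)
    for k in(12,18):
        m=((b[:,:,1]-b[:,:,2]<k)&(b.sum(2)<420)|(b[:,:,2]-b[:,:,0]>40)).astype(np.uint8)
        m=cv2.morphologyEx(cv2.morphologyEx(m,cv2.MORPH_CLOSE,np.ones((9,9))),cv2.MORPH_OPEN,cv2.getStructuringElement(cv2.MORPH_ELLIPSE,(21,21)))
        c=blob(m,[4*v for v in tb]); c=((c+.5)/4-.5)
        P=np.array([ray(n,p[0],.008) for p in c])
        (cx,cy),wh,a=cv2.minAreaRect((P*1000).astype(np.float32)); print(n,k,cx,cy,wh,a,P.mean(0))
    g=cv2.resize(im,None,fx=4,fy=4,interpolation=cv2.INTER_CUBIC).min(2)
    if n=='side':
      for th in(230,240,250):
        c=blob((g>th).astype(np.uint8),(1060,600,1240,800)); P=np.array([ray(n,(p[0]+.5)/4-.5,.045) for p in c]); print(th,cv2.minAreaRect((P*1000).astype(np.float32)))
E
```

```text
top 12 455.2728271484375 -29.10666275024414 (50.57030487060547, 59.82103729248047) 16.715049743652344 [ 0.45551039 -0.02704278]
top 18 455.3171691894531 -29.085002899169922 (51.68851852416992, 60.7755241394043) 16.632566452026367 [ 0.45541369 -0.0270134 ]
side 12 454.0592346191406 -28.24277114868164 (52.66533660888672, 57.07494354248047) 16.576759338378906 [ 0.45488333 -0.02665563]
side 18 454.252685546875 -28.56476593017578 (53.807952880859375, 59.03996658325195) 16.5676326751709 [ 0.45499206 -0.02688246]
230 ((479.9105529785156, 234.1063232421875), (66.79093170166016, 66.27141571044922), 33.82076644897461)
240 ((464.59954833984375, 201.66162109375), (10.480899810791016, 29.22593116760254), 51.40852355957031)Traceback (most recent call last):
  File "<stdin>", line 13, in <module>
  File "h.py", line 10, in blob
    return max(cs,key=cv2.contourArea)
ValueError: max() iterable argument is empty
```

The open tray is at about (0.454, -0.026) with its sides at 16.6°. The plate is at about (0.481, 0.234) with the unit's x axis at 33.9°. I'll move across above the tray now.

```bash
cat >> h.py <<'E'
from scipy.spatial.transform import Rotation as Rn
def go(x,y,z,ty=None):
    s=manip.read_state(); q=s['orientation']; R=Rn.from_quat([q[1],q[2],q[3],q[0]]).as_matrix()
    d=R.T@(np.array([x,y,z])-s['eef_pos']); a=np.degrees(np.arctan2(R[1,1],R[0,1]))
    print('t',round(s['time'],2),'pos',np.round(s['eef_pos'],4),'slide cm',np.round(d*100,2),'ty',round(a,1),'yaw',None if ty is None else round(a-ty,1),'grip',round(s['grip_width'],3),round(s['grip_force'],1),'F',np.round(s['wrist_force'],1),'q',np.round(s['joint_positions'],2),'tilt',np.round(R[:,2],3))
E
python3 -c "
from h import *
go(.454,-.0255,.24,106.6)"
```

```text
t 0.1 pos [0.1417 0.5311 0.2418] slide cm [-44.52 -45.73   0.23] ty 75.1 yaw -31.5 grip 1.0 0.0 F [-0.4  0.3 -0.7] q [ 1.23  0.35  1.65 -0.    1.14 -0.08] tilt [-0.    -0.001 -1.   ]
```

{"op": "step_arm", "data": {"gripper": [1, 1, 1, 1, 1, 1, 1, 1, 1, 1, 1, 1], "slide": [[-3.7, -3.8, 0], [-3.7, -3.8, 0], [-3.7, -3.8, 0], [-3.7, -3.8, 0], [-3.7, -3.8, 0], [-3.7, -3.8, 0], [-3.7, -3.8, 0], [-3.7, -3.8, 0], [-3.7, -3.8, 0], [-3.7, -3.8, 0], [-3.7, -3.8, 0], [-3.7, -3.8, 0]], "yaw": [0, 0, 0, 0, 0, 0, 0, 0, 0, 0, 0, 0]}}

```text
time: 1.6
eef_pos: [0.4537, -0.0254, 0.2422]
orientation: [-0.0, 0.13, 0.991, 0.0]
wrist_force: [0.5, -0.1, 0.4]
grip_width: 0.999
grip_force: 0.0
```

{"op": "step_arm", "data": {"gripper": [1, 1, 1, 1, 1], "slide": [[0, 0, 3], [0, 0, 4], [0, 0, 4], [0, 0, 2], [0, 0, 0]], "yaw": [-9, -9, -9, -4.6, 0]}}

```text
time: 2.22
eef_pos: [0.4523, -0.0236, 0.1112]
orientation: [-0.002, -0.145, 0.99, 0.0]
wrist_force: [0.8, 0.5, 1.2]
grip_width: 1.002
grip_force: 0.0
```

```bash
python3 -c "
from h import *
go(.454,-.0255,.014,106.6)
cv2.imwrite('pics/t1.png',cv2.resize(manip.snapshot('side')[120:260,120:320,::-1],None,fx=4,fy=4))"
```

```text
t 2.23 pos [ 0.4523 -0.0236  0.1112] slide cm [-0.13 -0.25  9.72] ty 106.6 yaw 0.0 grip 1.002 0.0 F [0.8 0.5 1.2] q [-0.15  0.38  2.01 -0.    0.76 -2.02] tilt [-0.003  0.    -1.   ]
```

View pics/t1.png

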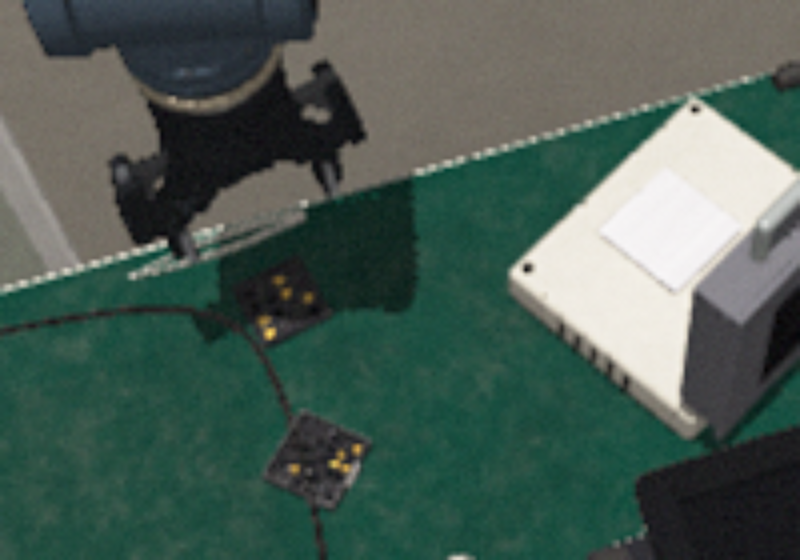

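The gripper hangs over the open tray, which is at about (283,305) in the crop. I'll descend and close on it.

{"op": "step_arm", "data": {"gripper": [1, 1, 1, 1, 1, 0.9, 0.8, 0.75], "slide": [[-0.1, -0.25, 2], [0, 0, 2.5], [0, 0, 2.2], [0, 0, 1.5], [0, 0, 1], [0, 0, 0.5], [0, 0, 0], [0, 0, 0]], "yaw": [0, 0, 0, 0, 0, 0, 0, 0]}}

```text
time: 3.28
eef_pos: [0.4552, -0.0258, 0.0157]
orientation: [0.0, -0.145, 0.989, -0.0]
wrist_force: [-0.3, 0.5, 0.2]
grip_width: 0.751
grip_force: 0.0
```

{"op": "step_arm", "data": {"gripper": [0.65, 0.6, 0.55, 0.5, 0.5, 0.5], "slide": [[0, 0, 0], [0, 0, 0], [0, 0, 0], [0, 0, 0], [0, 0, 0], [0, 0, 0]], "yaw": [0, 0, 0, 0, 0, 0], "force": 20}}

```text
time: 4.03
eef_pos: [0.4551, -0.0258, 0.0157]
orientation: [0.0, -0.145, 0.989, -0.0]
wrist_force: [-0.9, 0.3, 6.8]
grip_width: 0.589
grip_force: 19.5
```

{"op": "step_arm", "data": {"gripper": [0.5, 0.5, 0.5, 0.5, 0.5, 0.5, 0.5, 0.5, 0.5], "slide": [[0, 0, -0.5], [0, 0, -1.5], [0, 0, -2.5], [0, 0, -2.5], [0, 0, -2], [0, 0, -1], [0, 0, 0], [0, 0, 0], [0, 0, 0]], "yaw": [0, 0, 0, 0, -5, -8, -4.3, 0, 0], "force": 30}}

```text
time: 5.15
eef_pos: [0.4548, -0.0258, 0.1156]
orientation: [0.0, -0.291, 0.957, -0.0]
wrist_force: [0.1, -1.0, -0.6]
grip_width: 0.578
grip_force: 31.1
```

```bash
python3 -c "
from h import *
go(.481,.2337,.09,123.9)
cv2.imwrite('pics/t2.png',cv2.resize(manip.snapshot('side')[140:240,120:280,::-1],None,fx=5,fy=5))"
```

```text
t 5.15 pos [ 0.4548 -0.0258  0.1156] slide cm [-16.63  20.09   2.56] ty 123.9 yaw -0.0 grip 0.578 31.1 F [ 0.1 -1.  -0.6] q [-0.16  0.37  2.   -0.    0.77 -2.32] tilt [ 0. -0. -1.]
```

View pics/t2.png

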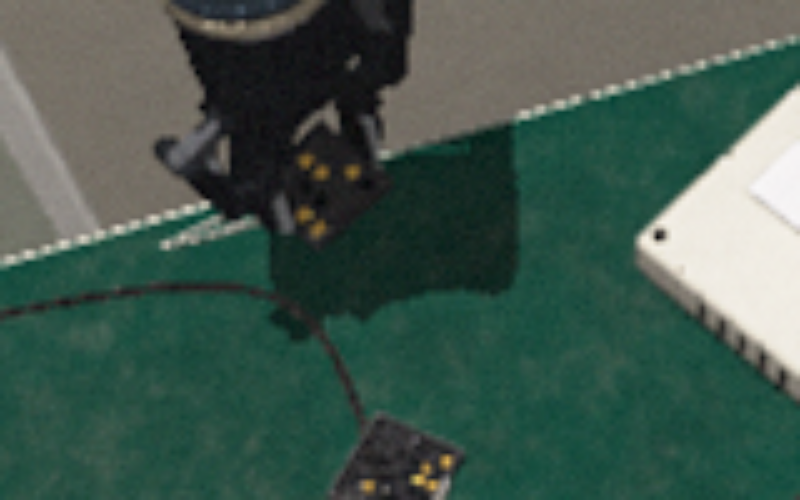

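The tray is lifted clear and level between the fingers, at about (330,185). I'll carry it over the plate.

{"op": "step_arm", "data": {"gripper": [0.5, 0.5, 0.5, 0.5, 0.5, 0.5, 0.5, 0.5, 0.5, 0.5, 0.5, 0.5], "slide": [[-0.8, 1, 0], [-1.6, 2, 0], [-2.3, 2.8, 0], [-2.4, 2.9, 0], [-2.4, 2.9, 0], [-2.3, 2.8, 0], [-2.1, 2.5, 0], [-1.5, 1.8, 0], [-0.8, 0.9, 0], [-0.4, 0.5, 0.5], [0, 0, 1], [0, 0, 0.5]], "yaw": [0, 0, 0, 0, 0, 0, 0, 0, 0, 0, 0, 0]}}

```text
time: 6.7
eef_pos: [0.4799, 0.233, 0.0943]
orientation: [-0.001, -0.292, 0.957, -0.0]
wrist_force: [-0.4, 0.1, 0.3]
grip_width: 0.576
grip_force: 31.1
```

```bash
python3 -c "
from h import *
go(.481,.2337,.0625,123.9)
a=cv2.resize(manip.snapshot('side')[120:240,230:330,::-1],None,fx=4,fy=4)
b=cv2.resize(manip.snapshot('top')[165:285,165:265,::-1],None,fx=4,fy=4)
cv2.imwrite('pics/t3.png',np.hstack([a,b]))"
```

```text
t 6.7 pos [0.4799 0.233  0.0943] slide cm [-0.14 -0.    3.18] ty 123.9 yaw 0.0 grip 0.576 31.1 F [-0.4  0.1  0.3] q [ 0.36  0.52  1.81 -0.    0.81 -1.8 ] tilt [-0.001 -0.001 -1.   ]
```

View pics/t3.png

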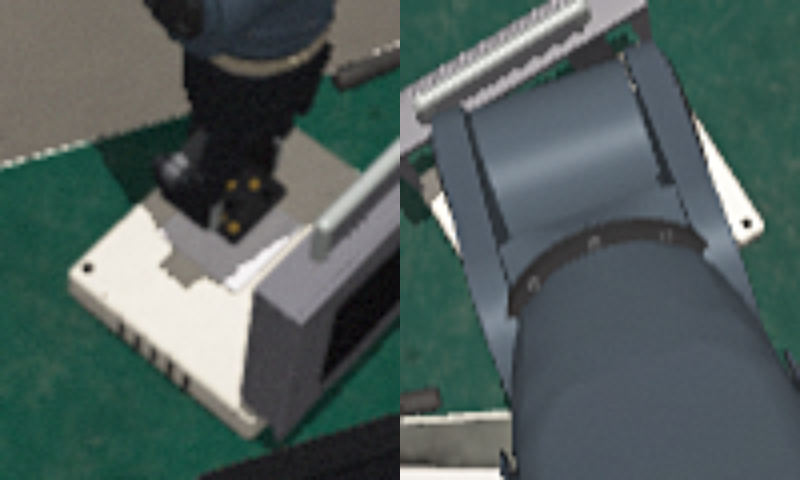

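The tray is level above the plate, and the hood is close behind the wrist. I'll check that clearance before lowering.

```bash
python3 -c "
from h import *
a=np.radians(33.9);X=np.array([np.cos(a),np.sin(a)]);Y=np.array([-X[1],X[0]])
p=np.array([.481,.2337])
for uv,zs in(((177.5,193.7),(.2,.25,.3,.35)),((225,176),(.2,.25,.3,.35)),((170,190.5),(.22,.23)),((209,167),(.22,.23))):
  for z in zs:
    d=ray('top',uv,z)-p; print(uv,z,np.round([d@X*1000,d@Y*1000]))
s=manip.read_state()"
```

```text
(177.5, 193.7) 0.2 [88. 43.]
(177.5, 193.7) 0.25 [76. 42.]
(177.5, 193.7) 0.3 [65. 41.]
(177.5, 193.7) 0.35 [54. 40.]
(225, 176) 0.2 [ 63. -77.]
(225, 176) 0.25 [ 53. -73.]
(225, 176) 0.3 [ 43. -69.]
(225, 176) 0.35 [ 33. -65.]
(170, 190.5) 0.22 [99. 54.]
(170, 190.5) 0.23 [97. 54.]
(209, 167) 0.22 [ 98. -55.]
(209, 167) 0.23 [ 96. -54.]
```

{"op": "step_arm", "data": {"gripper": [0.5, 0.5, 0.5, 0.5, 0.5, 0.5, 0.5, 0.5], "slide": [[-0.1, 0, 0.5], [0, 0, 0.8], [0, 0, 0.8], [0, 0, 0.5], [0, 0, 0.3], [0, 0, 0.2], [0, 0, 0.1], [0, 0, 0]], "yaw": [0, 0, 0, 0, 0, 0, 0, 0]}}

```text
time: 7.8
eef_pos: [0.4811, 0.2342, 0.0634]
orientation: [0.0, -0.292, 0.956, -0.0]
wrist_force: [0.2, -0.2, -0.3]
grip_width: 0.578
grip_force: 31.1
```

{"op": "step_arm", "data": {"gripper": [0.5, 0.5, 0.5, 0.5], "slide": [[0, 0, 0.05], [0, 0, 0.05], [0, 0, 0.05], [0, 0, 0]], "yaw": [0, 0, 0, 0]}}

```text
time: 8.3
eef_pos: [0.4811, 0.2342, 0.0618]
orientation: [0.0, -0.292, 0.956, 0.0]
wrist_force: [0.4, -0.2, 0.1]
grip_width: 0.579
grip_force: 31.1
```

{"op": "step_arm", "data": {"gripper": [0.5, 0.5, 0.5, 0.5], "slide": [[0, 0, 0.05], [0, 0, 0.05], [0, 0, 0], [0, 0, 0]], "yaw": [0, 0, 0, 0]}}

```text
time: 8.8
eef_pos: [0.4812, 0.2342, 0.061]
orientation: [0.0, -0.292, 0.956, -0.0]
wrist_force: [-1.6, -0.2, 4.5]
grip_width: 0.58
grip_force: 32.2
```

The tray has touched the plate, with 4.5 N on the wrist. Release gently.

{"op": "step_arm", "data": {"gripper": [0.6, 0.65, 0.7, 0.8, 0.9, 0.95, 0.95], "slide": [[0, 0, 0], [0, 0, 0], [0, 0, 0], [0, 0, 0], [0, 0, 0], [0, 0, 0], [0, 0, 0]], "yaw": [0, 0, 0, 0, 0, 0, 0], "force": 20}}

```text
time: 9.68
eef_pos: [0.4811, 0.2342, 0.0608]
orientation: [0.0, -0.292, 0.956, -0.0]
wrist_force: [1.1, -0.3, -0.1]
grip_width: 0.949
grip_force: 0.0
```

{"op": "step_arm", "data": {"gripper": [0.95, 0.95, 0.95, 0.95, 0.95, 0.95, 0.95, 0.95, 0.95, 0.95], "slide": [[0, 0, -0.5], [0, 0, -1.5], [0, 0, -3], [4, 0, -4], [4, 0, -4], [4, 0, -4], [4, 0, -4], [4, 0, -4], [2, 0, -2], [0, 0, 0]], "yaw": [0, 0, 0, 0, 0, 0, 0, 0, 0, 0]}}

```text
time: 10.92
eef_pos: [0.2985, 0.1111, 0.3326]
orientation: [0.002, -0.292, 0.957, -0.0]
wrist_force: [-0.2, 0.2, 0.7]
grip_width: 0.953
grip_force: 0.0
```

```bash
python3 - <<'E'
from h import *
a=np.radians(33.9);X=np.array([np.cos(a),np.sin(a)])
go(.481,.2337,.3,33.9)
S=manip.snapshot('side')[:,:,::-1];T=manip.snapshot('top')[:,:,::-1]
cv2.imwrite('pics/side4.png',S);cv2.imwrite('pics/top4.png',T)
cv2.imwrite('pics/t4.png',np.hstack([cv2.resize(S[130:250,235:335],None,fx=4,fy=4),cv2.resize(T[150:270,160:260],None,fx=4,fy=4)]))
E
```

```text
t 10.93 pos [0.2985 0.1111 0.3326] slide cm [-2.197e+01 -1.000e-02  3.360e+00] ty 123.9 yaw 90.0 grip 0.953 0.0 F [-0.2  0.2  0.7] q [ 0.21 -0.21  2.03  0.    1.31 -1.95] tilt [ 0.005  0.001 -1.   ]
```

View pics/t4.png

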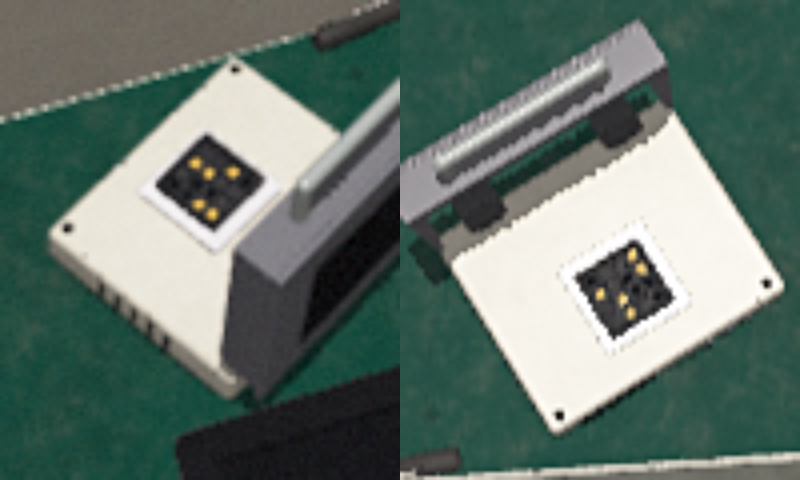

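The tray lies square and centred on the plate, at about (628,288) in the right half, and the hood is still up. I'll measure the tray offset and locate the bar.

```bash
python3 - <<'E'
from h import *
a=np.radians(33.9);X=np.array([np.cos(a),np.sin(a)]);Y=np.array([-X[1],X[0]]);p=np.array([.481,.2337])
for n,box in(('top',(195,200,240,240)),('side',(268,158,310,195))):
    im=cv2.resize(cv2.imread(f'pics/{n}4.png'),None,fx=4,fy=4,interpolation=cv2.INTER_CUBIC)
    m=(im.min(2)<130).astype(np.uint8)
    c=(blob(m,[4*v for v in box])+.5)/4-.5
    P=np.array([ray(n,q[0],.054) for q in c]);r=cv2.minAreaRect((P*1000).astype(np.float32))
    d=np.array(r[0])/1000-p; print(n,'tray',np.round(r[0],1),r[1],r[2],'unit mm',np.round([d@X*1e3,d@Y*1e3],1))
im=cv2.resize(cv2.imread('pics/top4.png'),None,fx=4,fy=4,interpolation=cv2.INTER_CUBIC).astype(int)
# bar: lighter, slightly greenish grey above the lilac hood
m=((im[:,:,1]>=im[:,:,0]-2)&(im.min(2)>135)&(im.max(2)<225)).astype(np.uint8)
m=cv2.morphologyEx(m,cv2.MORPH_OPEN,np.ones((5,5)))
c=blob(m,(660,640,860,790)); r=cv2.minAreaRect(c); print(r)
for w in cv2.boxPoints(r): 
    d=ray('top',(w+.5)/4-.5,.230)-p; print(np.round([d@X*1e3,d@Y*1e3],1))
d=ray('top',(np.array(r[0])+.5)/4-.5,.230); print('bar centre',d,(d-p)@X,(d-p)@Y)
E
```

```text
top tray [480.1 233.1] (51.71732711791992, 51.575408935546875) 34.03189468383789 unit mm [-1.1  0. ]
side tray [480.5 232.4] (52.732418060302734, 54.33345413208008) 33.247501373291016 unit mm [-1.1 -0.8]
((709.3052368164062, 741.5001220703125), (16.76894760131836, 91.2959976196289), 58.6097297668457)
[104.7  59.7]
[104.6   6. ]
[94.4  6.1]
[94.6 59.8]
bar centre [0.54525736 0.31657676] 0.09955850464253563 0.0329495051578956
```

The tray is within about 1 mm of the plate's centre. The bar is at about unit x = +98 mm, z = 0.23. I'll turn the gripper, part-close it and move over the bar.

{"op": "step_arm", "data": {"gripper": [0.9, 0.8, 0.7, 0.6, 0.5, 0.4, 0.38, 0.38, 0.38, 0.38, 0.38], "slide": [[0, 0, 0], [0, 0, 0], [0, 0, 0], [0, 0, 0], [0, 0, 0], [0, 0, 0], [0, 0, 0], [0, 0, 0], [0, 0, 0], [0, 0, 0], [0, 0, 0]], "yaw": [9, 9, 9, 9, 9, 9, 9, 9, 9, 9, 0]}}

```text
time: 12.4
eef_pos: [0.2988, 0.1116, 0.3299]
orientation: [-0.001, 0.469, 0.883, -0.001]
wrist_force: [0.3, -0.5, -0.2]
grip_width: 0.382
grip_force: 0.0
```

{"op": "step_arm", "data": {"gripper": [0.38, 0.38, 0.38, 0.38, 0.38, 0.38, 0.38, 0.38, 0.38, 0.38], "slide": [[0, 2, 0], [0, 4, 0], [0, 4, 0], [0, 4.5, 0], [0, 4.5, 0], [0, 4, 0], [0, 4, 0], [0, 3, 0], [0, 1.5, 0], [0, 0, 0]], "yaw": [0, 0, 0, 0, 0, 0, 0, 0, 0, 0]}}

```text
time: 13.65
eef_pos: [0.5602, 0.2878, 0.329]
orientation: [-0.001, 0.468, 0.884, -0.001]
wrist_force: [-0.2, 0.1, -0.5]
grip_width: 0.382
grip_force: 0.0
```

```bash
python3 -c "
from h import *
go(.5623,.2884,.232,33.9)
a=cv2.resize(manip.snapshot('side')[90:210,270:400,::-1],None,fx=5,fy=5)
cv2.imwrite('pics/t5.png',a)"
```

```text
t 13.65 pos [0.5602 0.2878 0.329 ] slide cm [-0.07  0.22  9.7 ] ty 34.2 yaw 0.3 grip 0.382 0.0 F [-0.2  0.1 -0.5] q [ 0.4   0.43  1.32  0.    1.39 -0.2 ] tilt [-0.002 -0.001 -1.   ]
```

View pics/t5.png

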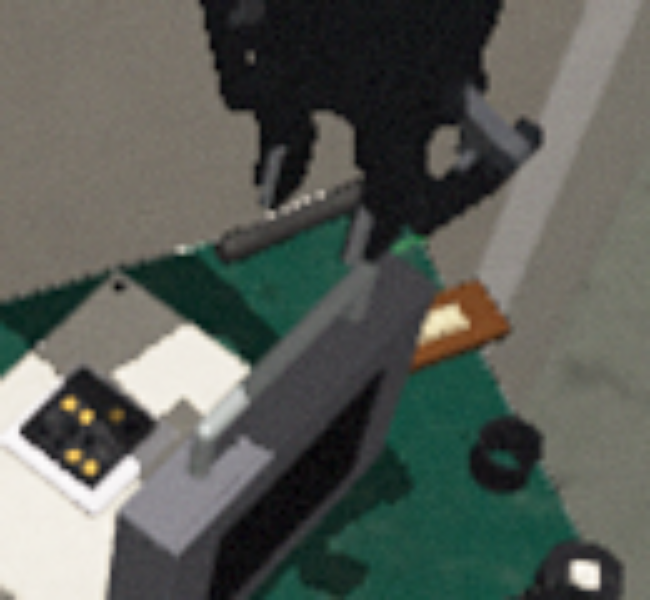

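The gripper is above the bar, and the bar's predicted centre falls on the bar in this view, at about (288,350) in the crop. I'll lower over it and close.

{"op": "step_arm", "data": {"gripper": [0.38, 0.38, 0.38, 0.38, 0.38, 0.38, 0.38, 0.38], "slide": [[-0.05, 0.2, 1], [0, 0, 2], [0, 0, 2], [0, 0, 1.7], [0, 0, 1.3], [0, 0, 1], [0, 0, 0.7], [0, 0, 0]], "yaw": [0.3, 0, 0, 0, 0, 0, 0, 0]}}

```text
time: 14.7
eef_pos: [0.5618, 0.288, 0.2335]
orientation: [-0.0, 0.472, 0.882, -0.0]
wrist_force: [0.2, 0.1, 0.2]
grip_width: 0.38
grip_force: 0.0
```

{"op": "step_arm", "data": {"gripper": [0.34, 0.3, 0.26, 0.22, 0.18, 0.14, 0.1, 0.06, 0.04, 0.04, 0.04], "slide": [[0, 0, 0], [0, 0, 0], [0, 0, 0], [0, 0, 0], [0, 0, 0], [0, 0, 0], [0, 0, 0], [0, 0, 0], [0, 0, 0], [0, 0, 0], [0, 0, 0]], "yaw": [0, 0, 0, 0, 0, 0, 0, 0, 0, 0, 0], "force": 30}}

```text
time: 16.08
eef_pos: [0.5619, 0.288, 0.2339]
orientation: [0.0, 0.472, 0.882, 0.0]
wrist_force: [-0.0, -0.2, 1.9]
grip_width: 0.1
grip_force: 29.3
```

```bash
python3 -c "
from h import *
go(.5623,.2884,.232,33.9)"
```

```text
t 16.07 pos [0.5619 0.288  0.2339] slide cm [0.01 0.05 0.19] ty 33.7 yaw -0.2 grip 0.1 29.3 F [-0.  -0.2  1.9] q [ 0.4   0.51  1.44  0.    1.2  -0.19] tilt [ 0.  0. -1.]
```

I have the bar, at 8.5 mm opening. Now the arc deltas.

```bash
python3 - <<'E'
import numpy as np
r=18.2; phi=np.r_[1.601,np.arange(1.59,0.5,-.05),np.arange(.5,.043,-.035),.044]
Y=-r*np.cos(phi);Z=-r*np.sin(phi)   # tool y = +X, tool z down
q=lambda a:np.round(np.diff(np.round(a/.05)*.05),2)
R=[[0,float(a)+0,float(b)+0] for a,b in zip(q(Y-Y[0]),q(Z-Z[0]))]
for i in range(0,len(R),12): print(R[i:i+12],phi[min(i+12,len(R))],Y[min(i+12,len(R))]-Y[0],Z[min(i+12,len(R))]-Z[0])
E
```

```text
[[0, -0.2, 0.0], [0, -0.9, 0.0], [0, -0.9, 0.05], [0, -0.9, 0.1], [0, -0.9, 0.15], [0, -0.9, 0.15], [0, -0.9, 0.25], [0, -0.85, 0.3], [0, -0.85, 0.3], [0, -0.85, 0.35], [0, -0.8, 0.4], [0, -0.8, 0.45]] 1.0399999999999996 -9.762831958347713 2.495942112190299
[[0, -0.8, 0.5], [0, -0.75, 0.5], [0, -0.7, 0.55], [0, -0.7, 0.6], [0, -0.65, 0.6], [0, -0.65, 0.65], [0, -0.6, 0.7], [0, -0.55, 0.7], [0, -0.5, 0.75], [0, -0.5, 0.8], [0, -0.35, 0.6], [0, -0.3, 0.6]] 0.46499999999999997 -16.817175770753455 10.030404061708508
[[0, -0.3, 0.55], [0, -0.25, 0.6], [0, -0.25, 0.6], [0, -0.2, 0.6], [0, -0.2, 0.6], [0, -0.15, 0.6], [0, -0.15, 0.6], [0, -0.15, 0.65], [0, -0.1, 0.6], [0, -0.1, 0.65], [0, -0.05, 0.65], [0, -0.05, 0.6]] 0.044999999999999596 -18.73119888614187 17.372975432533643
[[0, 0.0, 0.05]] 0.044 -18.732008518833855 17.39115741447458
```

{"op": "step_arm", "data": {"gripper": [0.04, 0.04, 0.04, 0.04, 0.04, 0.04], "slide": [[0, -0.2, 0], [0, -0.9, 0], [0, -0.9, 0.05], [0, -0.9, 0.1], [0, -0.9, 0.15], [0, -0.9, 0.15]], "yaw": [0, 0, 0, 0, 0, 0]}}

```text
time: 16.82
eef_pos: [0.5222, 0.2615, 0.2292]
orientation: [0.0, 0.472, 0.882, -0.0]
wrist_force: [2.8, 1.0, -2.5]
grip_width: 0.102
grip_force: 29.8
```

{"op": "step_arm", "data": {"gripper": [0.04, 0.04, 0.04, 0.04, 0.04, 0.04, 0.04], "slide": [[0, -0.9, 0.25], [0, -0.85, 0.3], [0, -0.85, 0.3], [0, -0.85, 0.35], [0, -0.8, 0.4], [0, -0.8, 0.45], [0, 0, 0]], "yaw": [0, 0, 0, 0, 0, 0, 0], "force": 40}}

```text
time: 17.7
eef_pos: [0.4798, 0.2334, 0.2081]
orientation: [-0.001, 0.472, 0.882, -0.001]
wrist_force: [0.6, -1.0, 0.0]
grip_width: 0.091
grip_force: 40.8
```

```bash
python3 -c "
from h import *
X=np.array([np.cos(np.radians(33.9)),np.sin(np.radians(33.9))])
p=np.array([.5619,.288])-.0976*X
go(*p,.2339-.02496,33.9)"
```

```text
t 17.7 pos [0.4798 0.2334 0.2081] slide cm [-0.04  0.1  -0.08] ty 33.6 yaw -0.3 grip 0.091 40.8 F [ 0.6 -1.   0. ] q [ 0.37  0.36  1.73 -0.    1.05 -0.22] tilt [-0.002 -0.001 -1.   ]
```

{"op": "step_arm", "data": {"gripper": [0.04, 0.04, 0.04, 0.04, 0.04, 0.04, 0.04], "slide": [[0, -0.7, 0.4], [0, -0.75, 0.5], [0, -0.7, 0.55], [0, -0.7, 0.6], [0, -0.65, 0.6], [0, -0.65, 0.65], [0, 0, 0]], "yaw": [0, 0, 0, 0, 0, 0, 0]}}

```text
time: 18.58
eef_pos: [0.4455, 0.2105, 0.1751]
orientation: [-0.0, 0.472, 0.882, -0.001]
wrist_force: [0.3, -0.6, -0.9]
grip_width: 0.095
grip_force: 40.0
```

```bash
python3 -c "
from h import *
X=np.array([np.cos(np.radians(33.9)),np.sin(np.radians(33.9))])
p=np.array([.5619,.288])-.1400*X
go(*p,.2339-.0590,33.9)
print((np.array(manip.read_state()['eef_pos'][:2])-[.481,.2337])@X-.092)
cv2.imwrite('pics/t6.png',cv2.resize(manip.snapshot('side')[90:210,240:370,::-1],None,fx=5,fy=5))"
```

```text
t 18.57 pos [0.4455 0.2105 0.1751] slide cm [-0.06 -0.01  0.02] ty 33.7 yaw -0.2 grip 0.095 40.0 F [ 0.3 -0.6 -0.9] q [ 0.35  0.34  1.86 -0.    0.95 -0.24] tilt [-0.001 -0.001 -1.   ]
-0.1344345748983023
```

View pics/t6.png

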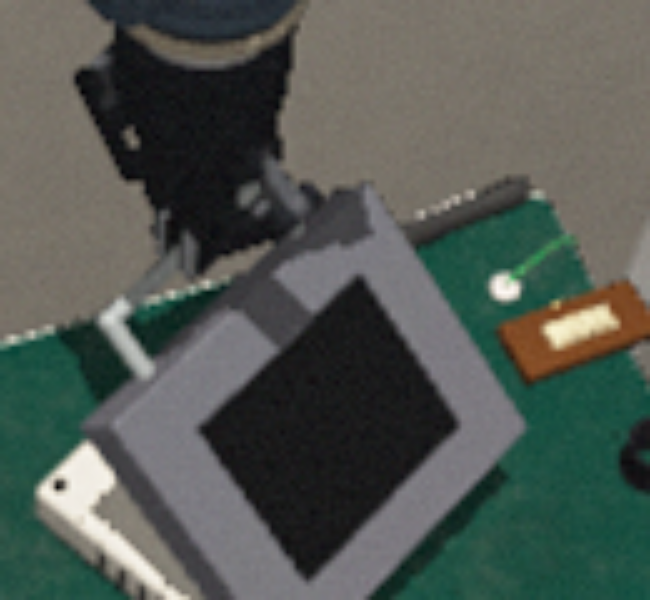

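The hood follows the gripper and is about halfway down, with the bar still between the fingers near (185,245). Continue along the arc.

{"op": "step_arm", "data": {"gripper": [0.04, 0.04, 0.04, 0.04, 0.04, 0.04, 0.04], "slide": [[0, -0.6, 0.7], [0, -0.55, 0.7], [0, -0.5, 0.75], [0, -0.5, 0.8], [0, -0.35, 0.6], [0, -0.3, 0.6], [0, 0, 0]], "yaw": [0, 0, 0, 0, 0, 0, 0]}}

```text
time: 19.5
eef_pos: [0.4225, 0.1952, 0.1338]
orientation: [-0.0, 0.472, 0.882, -0.0]
wrist_force: [-1.7, -4.0, 0.9]
grip_width: 0.093
grip_force: 41.2
```

{"op": "step_arm", "data": {"gripper": [0.04, 0.04, 0.04, 0.04, 0.04, 0.04, 0.04, 0.04], "slide": [[0, -0.3, 0.55], [0, -0.25, 0.6], [0, -0.25, 0.6], [0, -0.2, 0.6], [0, -0.2, 0.6], [0, -0.15, 0.6], [0, -0.15, 0.6], [0, 0, 0]], "yaw": [0, 0, 0, 0, 0, 0, 0, 0]}}

```text
time: 20.5
eef_pos: [0.4102, 0.187, 0.0923]
orientation: [-0.0, 0.472, 0.882, -0.0]
wrist_force: [-0.9, -3.8, -0.3]
grip_width: 0.093
grip_force: 42.2
```

{"op": "step_arm", "data": {"gripper": [0.04, 0.04, 0.04, 0.04, 0.04, 0.04, 0.04], "slide": [[0, -0.15, 0.6], [0, -0.1, 0.6], [0, -0.1, 0.6], [0, -0.05, 0.5], [0, -0.05, 0.3], [0, 0, 0.2], [0, 0, 0]], "yaw": [0, 0, 0, 0, 0, 0, 0]}}

```text
time: 21.38
eef_pos: [0.4066, 0.1846, 0.0647]
orientation: [-0.0, 0.472, 0.882, -0.0]
wrist_force: [-1.5, -3.2, -0.9]
grip_width: 0.092
grip_force: 42.8
```

{"op": "step_arm", "data": {"gripper": [0.04, 0.04, 0.04, 0.04, 0.04], "slide": [[0, 0, 0.1], [0, 0, 0.1], [0, 0, 0.1], [0, 0, 0.1], [0, 0, 0]], "yaw": [0, 0, 0, 0, 0]}}

```text
time: 22.0
eef_pos: [0.4063, 0.1844, 0.0606]
orientation: [-0.0, 0.472, 0.882, -0.0]
wrist_force: [-1.8, -4.2, -1.2]
grip_width: 0.096
grip_force: 43.2
```

{"op": "step_arm", "data": {"gripper": [0.04, 0.04, 0.04, 0.04, 0.04], "slide": [[0, 0, 0.1], [0, 0, 0.1], [0, 0, 0.1], [0, 0, 0], [0, 0, 0]], "yaw": [0, 0, 0, 0, 0]}}

```text
time: 22.62
eef_pos: [0.4062, 0.1844, 0.0576]
orientation: [-0.0, 0.472, 0.882, -0.0]
wrist_force: [-1.9, -4.6, -1.1]
grip_width: 0.092
grip_force: 43.1
```

{"op": "step_arm", "data": {"gripper": [0.04, 0.04, 0.04, 0.04, 0.04], "slide": [[0, 0, 0.1], [0, 0, 0.1], [0, 0, 0.1], [0, 0, 0], [0, 0, 0]], "yaw": [0, 0, 0, 0, 0]}}

```text
time: 23.25
eef_pos: [0.4062, 0.1843, 0.0565]
orientation: [-0.0, 0.472, 0.882, -0.0]
wrist_force: [-12.7, -10.0, 39.3]
grip_width: 0.091
grip_force: 47.5
```

{"op": "step_arm", "data": {"gripper": [0.04, 0.04, 0.04], "slide": [[0, 0, -0.1], [0, 0, -0.05], [0, 0, 0]], "yaw": [0, 0, 0], "force": 20}}

```text
time: 23.62
eef_pos: [0.4061, 0.1843, 0.0568]
orientation: [-0.0, 0.472, 0.882, -0.001]
wrist_force: [-5.2, -7.3, 13.8]
grip_width: 0.097
grip_force: 45.0
```

```bash
python3 - <<'E'
from h import *
a=np.radians(33.9);X=np.array([np.cos(a),np.sin(a)])
s=manip.read_state(); print(s['eef_pos'],s['wrist_force'],s['moment'],s['grip_force'],((s['eef_pos'][:2]-[.481,.2337])@X-.092)*1000)
E
```

```text
[0.40613145 0.18432076 0.0567682 ] [-5.15029452 -7.34168541 13.76850161] [-1.18637551  1.02330389  0.04646688] 44.96500253677368 -181.6828441818373
```

The contact is stiff and the bar is 182 mm in front of the hinge, so the hood is on its stop. I'll release slowly and rise a little.

{"op": "step_arm", "data": {"gripper": [0.1, 0.12, 0.14, 0.16, 0.18, 0.22, 0.26, 0.3, 0.33, 0.33], "slide": [[0, 0, 0], [0, 0, 0], [0, 0, 0], [0, 0, 0], [0, 0, 0], [0, 0, 0], [0, 0, 0], [0, 0, 0], [0, 0, 0], [0, 0, 0]], "yaw": [0, 0, 0, 0, 0, 0, 0, 0, 0, 0]}}

```text
time: 24.88
eef_pos: [0.4066, 0.1846, 0.0563]
orientation: [-0.0, 0.472, 0.882, -0.0]
wrist_force: [-0.6, 0.4, 0.8]
grip_width: 0.33
grip_force: 0.0
```

{"op": "step_arm", "data": {"gripper": [0.33, 0.33, 0.33, 0.33, 0.33, 0.33, 0.2, 0.1, 0, 0, 0, 0], "slide": [[0, 0, -0.5], [0, 0, -1], [0, 0, -1], [0, 0, -1], [0, 0, -0.5], [0, 0, 0], [0, 0, 0], [0, 0, 0], [0, 0, 0], [0, 0, 0], [0, 0, 0], [0, 0, 0]], "yaw": [0, 0, 0, 0, 0, 0, 0, 0, 0, 0, 0, 0]}}

```text
time: 26.38
eef_pos: [0.4066, 0.1846, 0.0963]
orientation: [-0.0, 0.472, 0.882, 0.0]
wrist_force: [-1.1, 0.6, -1.0]
grip_width: -0.005
grip_force: 0.0
```

Closed fingertips should meet the top of the bar at about z = 0.072 if the hood is shut, so I'll touch it to check.

{"op": "step_arm", "data": {"gripper": [0, 0, 0, 0, 0, 0, 0], "slide": [[0, 0, 0.8], [0, 0, 0.8], [0, 0, 0.4], [0, 0, 0.1], [0, 0, 0.1], [0, 0, 0.1], [0, 0, 0]], "yaw": [0, 0, 0, 0, 0, 0, 0]}}

```text
time: 27.25
eef_pos: [0.4066, 0.1846, 0.0733]
orientation: [0.0, 0.472, 0.882, 0.0]
wrist_force: [-0.5, -0.9, -0.1]
grip_width: -0.001
grip_force: 0.0
```

{"op": "step_arm", "data": {"gripper": [0, 0, 0], "slide": [[0, 0, 0.1], [0, 0, 0.1], [0, 0, 0]], "yaw": [0, 0, 0]}}

```text
time: 27.62
eef_pos: [0.4068, 0.1847, 0.0718]
orientation: [0.0, 0.472, 0.882, 0.0]
wrist_force: [-2.9, -0.4, 9.5]
grip_width: -0.003
grip_force: 5.0
```

Contact came at 0.072, so the hood is fully shut. I'll retreat.

{"op": "step_arm", "data": {"gripper": [0, 0, 0, 0, 0, 0, 0, 0], "slide": [[0, 0, -1], [0, 0, -3], [0, -1, -4], [0, -1, -4], [0, -1, -3], [0, 0, -1], [0, 0, 0], [0, 0, 0]], "yaw": [0, 0, 0, 0, 0, 0, 0, 0]}}

```text
time: 28.62
eef_pos: [0.3814, 0.168, 0.2302]
orientation: [-0.001, 0.472, 0.882, -0.001]
wrist_force: [-0.5, -0.1, -0.3]
grip_width: -0.002
grip_force: 0.0
```

```bash
python3 -c "
from cell import manip
s=manip.read_state(); print(s['time'],s['eef_pos'],s['wrist_force'])
print(manip.sign_off())"
```

```text
28.625 [0.38139821 0.16799683 0.2301861 ] [-0.46397533 -0.05088625 -0.28701332]
the job is handed in; nothing more can be done
None
```

Job handed in at 28.6 s: before the hood closed, the open tray measured about 1 mm from the plate's centre; I then lowered the hood under grip, and a fingertip touch on the bar showed it fully shut (the sign-off returned no verdict).

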